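Return the battery to its slot and hold the charger lid open

ROBOT

A 7-joint arm with a two-finger parallel gripper is mounted at the origin on a cart in front of the work surface, level with it; the furniture and walls round the work are solid. World frame = base frame: x ahead of the robot, y to its left, z up, the work surface at z = 0. Lengths are in m, angles in rad, forces in N, time in s.
With the tool pointing down it reaches from about 0.425 to 0.95 m from the base axis. Payload 4.7 kg.
Tool frame: the origin (TCP) lies on the centre line of the jaws, within the pads' length; the fingertips stand robot.nose_length ahead of it and the grasp point (between the pads) lies 8 mm behind it (robot.nose_length is the distance from the TCP to the fingertips, in m); z points along the fingers, y is the line along which they close (so a half turn about z gives the same grasp; the last joint's range is limited). The gripper opens to 85 mm and grips with 20 to 120 N. Pads are 22 mm wide; open, the fingers measure 114 mm over their backs; the gripper's body (76 mm by 85 mm) begins 54 mm behind the grasp point. The pads swing forward as they close: fully open they stand 13 mm farther back than shut.
Start: joints at [1.137, 0.469, -0.049, 1.532, 0.024, 1.141, -0.082], TCP at [0.266, -0.62, 0.242] pointing down, gripper open.
Joint ranges: [-2.59, 2.59], [-0.33, 1.99], [-1.39, 1.29], [0.1, 2.45], [-1.04, 4.18], [0.21, 1.99], [-2.66, 2.66]. Speed limits (rad/s): [2.57, 2.57, 3.14, 3.14, 3.14, 3.14, 3.14].

INTERFACE

Orientations are given as [roll, pitch, yaw] about the fixed x, y, z axes, in that order (R = Rz(yaw) Ry(pitch) Rx(roll)).
In Python, from plant import robot gives the robot as it stands. Calls block until the motion is done:
- robot.goto(position, orientation): joint-space move of the TCP to a pose.
- robot.move_straight(position, vel=0.15, attitude=None, contact_N=None): straight line of the TCP; attitude=None keeps the orientation; vel is the mean speed in m/s. With contact_N (N) it stops when the force on the tool has changed by that much, and returns True; else False.
- robot.move_joints(angles): joint-space move.
- robot.grip(opening, strength=None): opening from 0.0 (shut) to 1.0 (fully open); strength is the grip in N (None keeps the last); returns when the fingers have stopped.
- robot.sleep(seconds).
- robot.inverse_kinematics(position, orientation): joint angles nearest the present ones, or None.
- robot.sense(): the state.
- robot.grab_frame(name): name is "scene" or "top" or "wrist"; returns a dict with "image" (480x640x3 uint8, red, green, blue), "range_z" (480x640 float32, m along the optical axis (not along the pixel's ray), 0 where there is no reading), "fx", "fy", "cx", "cy" (pixels), "dist_coeffs" ([k1, k2, p1, p2, k3] as OpenCV has them; the pictures are not rectified), "R" (3x3) and "t" (3): a world point X has camera coordinates R X + t. Camera axes: x right, y down, z forward; pixel columns grow to the right and rows downward; lengths in m; the calibration is good to about 2 mm. A picture is of the moment at which its call begins.
A pose or a line that the arm cannot do raises robot.IKError and nothing moves.
- robot.close_job(): hands the job in; it is judged then, once.
The state is a dict: "t": time; "joint_pos": joint angles; "joint_velocities": joint speeds; "effort": joint torques, N m; "tcp_pos": TCP position; "tcp_rot": TCP orientation; "wrist_force": force on the tool from outside, world axes, zero at the start; "torque": the same for the moment, N m; "opening": opening from 0.0 (shut) to 1.0 (fully open); "gripper_force": force on a finger pad.
Only numpy, scipy, OpenCV 4.12 (cv2) and the standard library are available. Lean on these libraries where they do the work, as an engineer would, in place of code of your own. Each camera call takes 0.05 s, during which the arm holds its last target. There are 200 camera calls.

TASK

Put the loose green battery back upright in the green slot of the battery station, all the way down, and let go of it. Then lift the blue lid of the station's charger compartment by its steel bar to 60 degrees from closed, in line with the red mark on the arc at its side, and keep holding it there so that someone can take the charger out: the lid falls shut by itself, so the program finishes while still holding it with the gripper. Leave the other things on the desk, and the red battery in its slot, where they are.

Things in the scene. Friction and masses are not known exactly. Their poses are not given: they have to be found in the camera images.
- green_cell_mid (a point): centre of the loose green-and-silver AA battery: an upright cylinder 15 mm in diameter and 50 mm tall, button end up, standing on the desk at the start; 23 g; the point is 25 mm above its foot; z runs along its length
- green_slot_mouth (a point): centre of the mouth of the green slot, 26 mm above the desk: a green block 36 x 36 x 20 mm on the battery station with an upright round hole 17.5 mm wide, 16 mm deep. A battery fully down has its centre 9 mm above this point; 34 mm of it stand out. Axes as the station's; the three slots stand in a row along y, 45 mm apart, in an order that changes
- red_slot_mouth (a point): the same for the red slot, where the red battery stands
- blue_slot_mouth (a point): the same for the blue slot, which is empty and stays so
- red_cell_mid (a point): centre of the red battery (15 mm in diameter, 50 mm tall) that stands in the red slot; to be left there
- station: battery station, fixed to the desk: grey base 112 x 300 x 6 mm; origin under its centre; x from its front to its back, y to its left. At y = -85 mm stands the white charger compartment, 90 x 120 mm, rim 51 mm above the desk, under the blue lid; the slots stand on the left half, at x = 0. A thin steel arc (radius 75 mm about the hinge, up to 130 mm high) stands at y = -147 mm, with a red mark at 60 degrees
- lid (a joint): angle of the blue lid in rad: 0 closed (level), grows as the front edge rises, stop at 1.35; 60 degrees is 1.047. The hinge is free and the lid (about 0.14 kg, 94 x 120 x 6 mm) falls shut from every angle when it is not held
- lid_hinge (a point): middle of the lid's hinge axis, at the back of the compartment, 54 mm above the desk; the axis runs along the station's y
- lid_bar (a point): middle of the lid's handle: a round steel bar 10 mm thick and 90 mm long, along the station's y, on two thin arms in front of and above the lid's front edge. Closed, it is 126 mm in front (station -x) of the hinge axis and 22 mm above it; it moves on a circle about the hinge. It can be pinched from above, a finger in front and one behind, and turns in the grip
- glasses_case_mid (a point): bystander: dark brown glasses case, 66 x 160 x 38 mm (centre)
- earbud_case_mid (a point): bystander: white earbud case, 50 x 58 x 24 mm (centre)
- lip_balm_mid (a point): bystander: small amber dropper bottle, 34 mm in diameter, 102 mm tall (centre)
- sticky_pad_mid (a point): bystander: pink pad of sticky notes, 76 x 76 x 12 mm (centre)
- eraser_mid (a point): bystander: white eraser, 20 x 43 x 13 mm (centre)
- binder_clip_1_mid (a point): bystander: black binder clip, 32 x 30 x 42 mm (half-way up)

How it is judged:
By the outcome, as a careful person would: the job done as asked, in the order asked, and still so for the second after the job is handed in, while the arm keeps its last pose, push and grip.
It also fails if it takes over 58 s, if anything falls off the work surface, if the arm or the gripper's body presses on something with over 40 N, if the wrist force passes 120 N, or if a joint passes its speed limit or range.

## Working session

There is one attempt and no reset: what is moved stays moved. The work goes in short steps, each a Python script; the robot and the scene stay as the last script left them, time stands still between calls to the robot, and variables do not carry over. Pictures are saved under pics/ and viewed, at most 10 in all, crops included, and the job is handed in when it is done.

```bash
mkdir -p pics; ls
cat > h.py <<'E'
import numpy as np, cv2
from plant import robot
def snap(n,f):
    d=robot.grab_frame(n); cv2.imwrite(f'pics/{f}.png',d['image'][:,:,::-1]); np.savez(f'{f}.npz',**{k:np.array(v) for k,v in d.items()}); return d
def ray(d,u,v):
    K=np.array([[d['fx'],0,d['cx']],[0,d['fy'],d['cy']],[0,0,1]],float)
    p=cv2.undistortPoints(np.array([[[u,v]]],float),K,np.array(d['dist_coeffs'],float))[0,0]
    R=np.array(d['R']);t=np.array(d['t']); return -R.T@t, R.T@np.array([p[0],p[1],1])
def at_z(d,u,v,z):
    o,r=ray(d,u,v); return o+r*(z-o[2])/r[2]
def at_depth(d,u,v):
    o,r=ray(d,u,v); return o+r*d['range_z'][int(round(v)),int(round(u))]
E
python3 - <<'E'
from h import *
for n in('scene','top'):
    d=snap(n,n+'0'); print(n,d['fx'],-np.array(d['R']).T@d['t'])
s=robot.sense(); print(robot.nose_length,s['tcp_pos'],s['tcp_rot'],s['t'])
E
```

```text
pics
scene 541.0135944201386 [-0.33858529  0.5193478   0.84316003]
top 479.7360196916 [0.41772551 0.03619976 1.26398419]
0.011 [ 0.26567879 -0.61997672  0.24135335] [-3.13982368e+00  2.13019045e-05  4.04816069e-01] 0.1
```

View pics/top0.png

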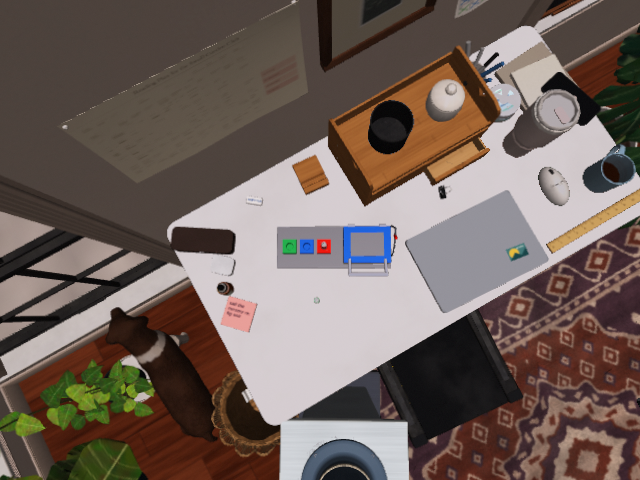

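View pics/scene0.png

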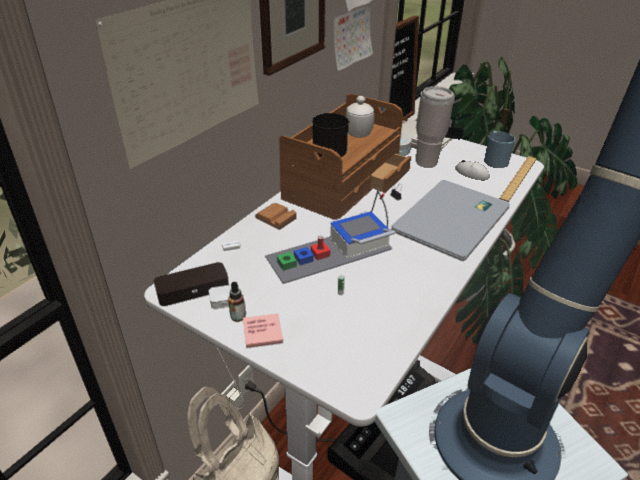

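The top view shows the loose battery at about (317,300), the green, blue and red slots at (290,246), (307,246) and (324,246), and the lid with its bar at about (369,270). The scene view shows the battery at (341,285) and the green slot at (288,259). I'll enlarge both.

Run:
```python
from h import *
a=cv2.imread('pics/top0.png')[215:315,270:403]; b=cv2.imread('pics/scene0.png')[185:305,260:400]
cv2.imwrite('pics/ctop.png',cv2.resize(a,None,fx=6,fy=6,interpolation=cv2.INTER_CUBIC)[:600,:800])
cv2.imwrite('pics/cscene.png',cv2.resize(b,None,fx=5,fy=5,interpolation=cv2.INTER_CUBIC))
d=dict(np.load('top0.npz'))
for z,u,v in[(.05,317,300),(.026,290,246),(.026,307,246),(.026,324,246),(.076,369,270),(.006,277.5,227),(.006,277.5,268.5)]: print(u,v,at_z(d,u,v,z).round(4),at_depth(d,u,v).round(4))
```

```text
317 300 [0.4471 0.0681 0.05  ] [0.447  0.068  0.0505]
290 246 [0.5873 0.1398 0.026 ] [0.5893 0.141  0.0119]
307 246 [0.5874 0.0954 0.026 ] [0.5902 0.0964 0.0054]
324 246 [0.5874 0.0511 0.026 ] [0.5831 0.0507 0.057 ]
369 270 [ 0.5207 -0.061   0.076 ] [ 0.5275 -0.0673 -0.0017]
277.5 227 [0.6412 0.1755 0.006 ] [0.6417 0.1758 0.003 ]
277.5 268.5 [0.5302 0.1737 0.006 ] [0.5303 0.1739 0.0043]
```

View pics/ctop.png

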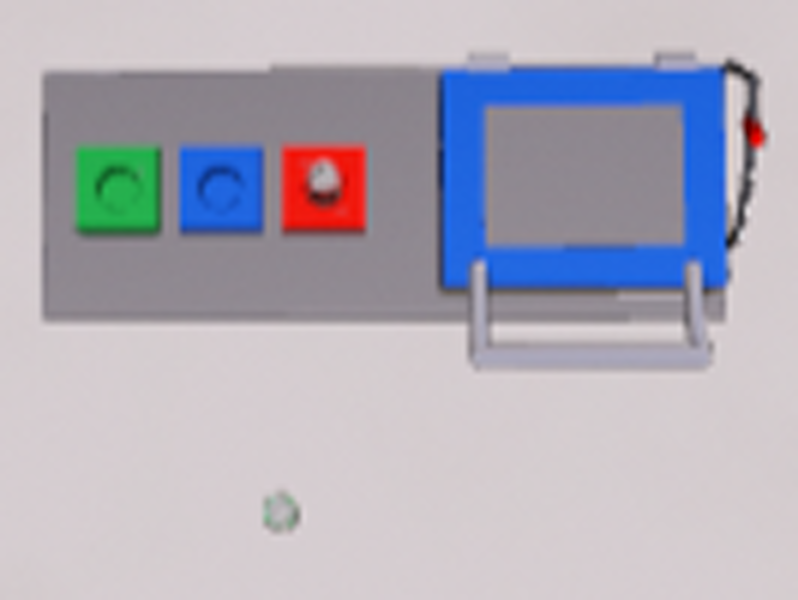

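View pics/cscene.png

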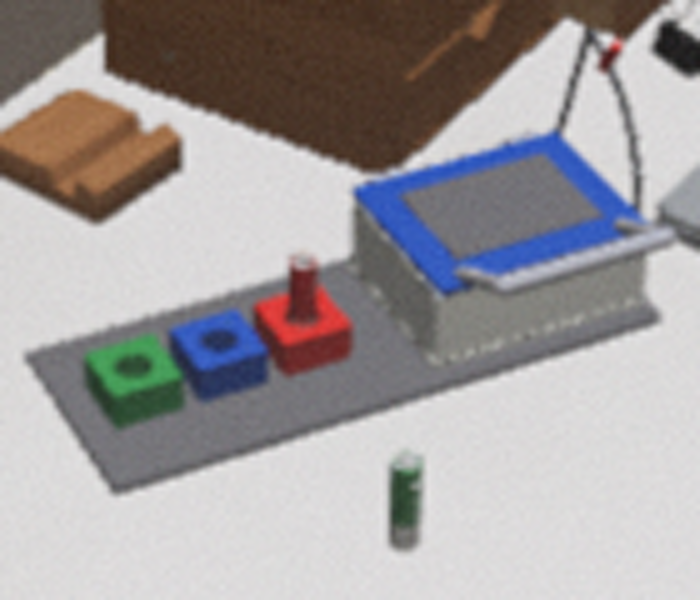

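Level station with almost no yaw. In the top crop, the green block centre is at about (119,190), the battery at (281,512) and the bar centre at (590,356). In the scene crop, the hole is at (135,367) and the cell top at (408,457). Next I'll cross-check both cameras, check IK, and move above the battery.

Run:
```python
from h import *
t=dict(np.load('top0.npz')); s=dict(np.load('scene0.npz'))
T=lambda u,v:((u+.5)/6-.5+270,(v+.5)/6-.5+215)
S=lambda u,v:((u+.5)/5-.5+260,(v+.5)/5-.5+185)
for n,c,z in[('green',(119,189.5),.026),('blue',(221.5,189.5),.026),('red',(324.5,189.5),.026),('cell',(281,512),.049),('bar',(590,356),.076),('barL',(471,355),.076),('barR',(711,355),.076)]: print(n,at_z(t,*T(*c),z).round(4))
for n,c,z in[('green',(135,366),.026),('blue',(220,339),.026),('cell',(407,459),.049),('foot',(404,544),0.)]: print('S',n,at_z(s,*S(*c),z).round(4))
# depth check of bar
P=np.array([at_depth(t,u,v) for u in range(350,388) for v in range(270,279)]); P=P[(P[:,2]>.06)&(P[:,2]<.09)]
print('barpts',len(P),P.mean(0),P.min(0),P.max(0))
for y in(np.pi/2,-np.pi/2):
  for p in([.447,.068,.032],[.587,.14,.05],[.52,-.06,.068],[.6,-.06,.166]):
    q=robot.inverse_kinematics(p,[np.pi,0,y]); print(y,None if q is None else np.round(q,2))
```

```text
green [0.5869 0.1413 0.026 ]
blue [0.5869 0.0967 0.026 ]
red [0.587  0.0519 0.026 ]
cell [0.4473 0.0696 0.049 ]
bar [ 0.511  -0.0582  0.076 ]
barL [ 0.5113 -0.0093  0.076 ]
barR [ 0.5116 -0.1078  0.076 ]
S green [0.5879 0.1398 0.026 ]
S blue [0.5892 0.0946 0.026 ]
S cell [0.4499 0.0675 0.049 ]
S foot [0.4475 0.0684 0.    ]
barpts 166 [ 0.51012711 -0.06017177  0.07875467] [ 0.5053533  -0.10554019  0.0704727 ] [ 0.52106157 -0.0137875   0.08499163]
1.5707963267948966 [ 0.25  0.51 -0.6   2.2   0.53  0.58 -0.75]
1.5707963267948966 [ 0.13  0.66 -0.6   1.84  0.51  0.8  -0.73]
1.5707963267948966 [ 0.45  0.51 -0.52  2.02  0.39  0.71 -0.32]
1.5707963267948966 [ 0.47  0.5  -0.6   1.76  0.33  0.98 -0.26]
-1.5707963267948966 [ 0.64  0.79 -1.18  2.18  1.    0.9   1.97]
-1.5707963267948966 [ 0.46  0.95 -1.19  1.82  0.99  1.11  2.04]
-1.5707963267948966 [-0.74  0.74  1.11  2.09 -0.89  0.89 -2.25]
-1.5707963267948966 [-0.71  0.67  1.11  1.83 -0.68  1.08 -2.48]
```

Run:
```python
from h import *
D=[np.pi,0,np.pi/2]
robot.goto([.448,.069,.14],D)
d=snap('wrist','w1'); print(robot.sense()['t'],robot.sense()['tcp_pos'],-np.array(d['R']).T@d['t'])
```

```text
2.7 [0.44845274 0.06817855 0.14001321] [0.44713692 0.1348895  0.27015624]
```

View pics/w1.png

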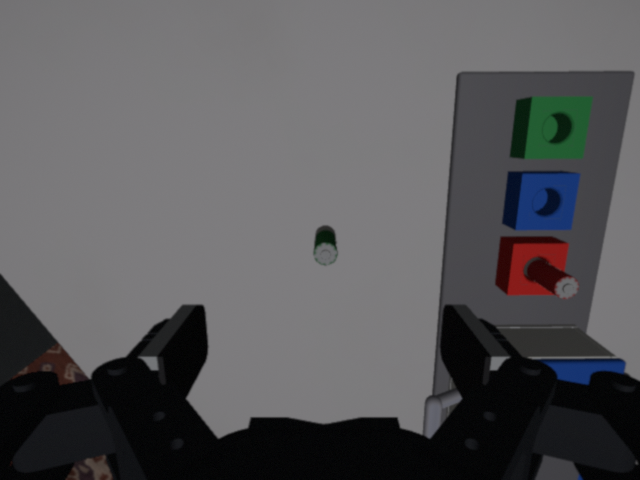

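The wrist view shows the cell top at (325,256) and its foot at about (325,231), midway between the fingers. The green block's top face spans (529..590, 97..159), with the hole at (558,128). Now I'll compute positions from this view, grasp and lift.

Run:
```python
from h import *
D=[np.pi,0,np.pi/2]
w=dict(np.load('w1.npz'))
for n,u,v,z in[('cell',325,256,.049),('hole',557.5,127.5,.026),('blue',546,200.5,.026)]: print(n,at_z(w,u,v,z).round(4))
c=at_z(w,325,256,.049)
y=np.clip(c[1],.066,.071)
robot.move_straight([.448,y,.032],vel=.12)
robot.grip(0.0,40); s=robot.sense(); print(s['opening'],s['gripper_force'],s['tcp_pos'],s['t'])
robot.move_straight([.448,y,.115],vel=.15)
robot.goto([.5875,.1405,.10],D)
d=snap('wrist','w2'); s=robot.sense(); print(s['t'],s['tcp_pos'],s['opening'])
cv2.imwrite('pics/w2c.png',cv2.resize(d['image'][150:450,200:500,::-1],(600,600),interpolation=cv2.INTER_CUBIC))
```

```text
cell [0.4479 0.0674 0.049 ]
hole [0.5873 0.1406 0.026 ]
blue [0.5868 0.0966 0.026 ]
0.15892148071318038 38.924546241760254 [0.44809392 0.06744576 0.03213335] 4.4
5.825 [0.58601421 0.13997918 0.09873292] 0.15990468744367445
```

View pics/w2c.png

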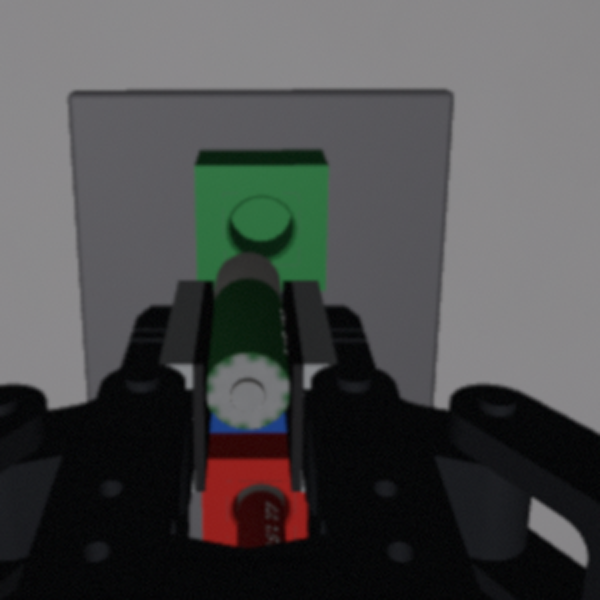

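Battery is held upright. In this crop (2x, offset 200,150) the cell top is at (248,392) and the hole centre at about (261,226).

Run:
```python
from h import *
w=dict(np.load('w2.npz'))
f=lambda u,v:((u+.5)/2-.5+200,(v+.5)/2-.5+150)
for n,u,v,z in[('hole',261,226,.026),('hole l',228,226,.026),('hole r',294,226,.026),('hole far',261,195.5,.026),('blk l',195,220,.026),('blk r',328.5,220,.026),('blk far',260,165,.026),('celltop',248,392,.1155),('c l',207,392,.1155),('c r',290,392,.1155),('c near',248,430,.1155),('c far',248,354,.1155),('foot far',248,253,.0667)]: print(n,at_z(w,*f(u,v),z).round(4))
s=robot.sense(); print(s['tcp_pos'],s['tcp_rot'],s['t'],s['wrist_force'])
```

```text
hole [0.5881 0.1418 0.026 ]
hole l [0.5791 0.1417 0.026 ]
hole r [0.5971 0.1418 0.026 ]
hole far [0.5881 0.1504 0.026 ]
blk l [0.5702 0.1434 0.026 ]
blk r [0.6064 0.1435 0.026 ]
blk far [0.5878 0.1588 0.026 ]
celltop [0.5849 0.1427 0.1155]
c l [0.5783 0.1427 0.1155]
c r [0.5916 0.1427 0.1155]
c near [0.5849 0.1358 0.1155]
c far [0.5849 0.1494 0.1155]
foot far [0.5847 0.1487 0.0667]
[0.58601421 0.13997918 0.09873292] [-3.13861787e+00  1.19746650e-03  1.57135154e+00] 5.825 [-0.00527032 -0.87688399 -0.50993443]
```

Run:
```python
from h import *
robot.move_straight([.5875,.1405,.066],vel=.1,attitude=[np.pi,0,np.pi/2]); robot.sleep(.4)
d=snap('wrist','w3'); s=robot.sense(); print(s['t'],s['tcp_pos'],s['tcp_rot'],s['wrist_force'])
cv2.imwrite('pics/w3c.png',cv2.resize(d['image'][190:390,230:430,::-1],(600,600),interpolation=cv2.INTER_CUBIC))
```

```text
6.7667 [0.5876234  0.14050174 0.0662152 ] [ 3.14121961e+00 -3.36592053e-05  1.57071066e+00] [-0.21535885  0.11243652  0.53023783]
```

View pics/w3c.png

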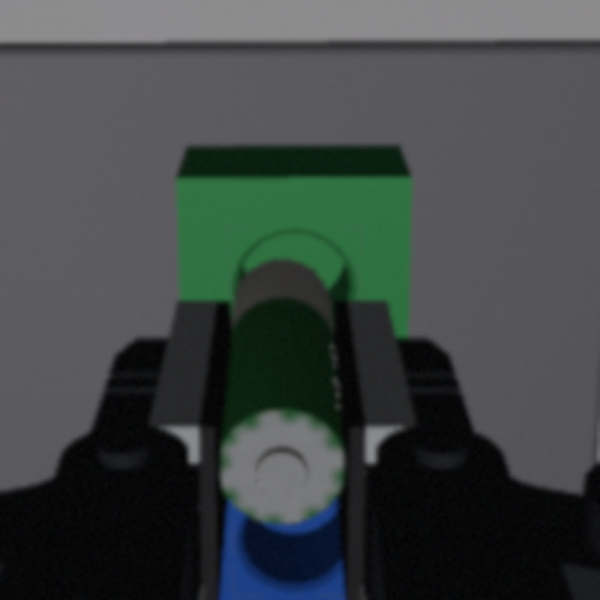

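The foot's far edge is at (283,259) in the crop, with sides at about 234 and 333. The hole spans 236..352 with its far edge at 229, and the block spans 178..411 with its far edge at 177. The cell sits slightly left (−x) of the hole.

Run:
```python
from h import *
w=dict(np.load('w3.npz'))
f=lambda u,v:((u+.5)/3-.5+230,(v+.5)/3-.5+190)
for n,u,v,z in[('hole l',236,285,.026),('hole r',352,285,.026),('hole far',294,229,.026),('blk l',178,240,.026),('blk r',411,240,.026),('blk far',294,177.5,.026),('c l',220,467,.083),('c r',345,467,.083),('c near',283,523,.083),('c far',283,409,.083),('foot far',283,259,.0342),('foot l',234,300,.0342),('foot r',333,300,.0342)]: print(n,at_z(w,*f(u,v),z).round(4))
```

```text
hole l [0.5792 0.1415 0.026 ]
hole r [0.5971 0.1415 0.026 ]
hole far [0.5881 0.1506 0.026 ]
blk l [0.5703 0.1488 0.026 ]
blk r [0.606  0.1488 0.026 ]
blk far [0.5881 0.1588 0.026 ]
c l [0.5796 0.1425 0.083 ]
c r [0.593  0.1425 0.083 ]
c near [0.5863 0.1357 0.083 ]
c far [0.5863 0.1494 0.083 ]
foot far [0.5864 0.1487 0.0342]
foot l [0.5792 0.1423 0.0342]
foot r [0.5938 0.1423 0.0342]
```

Run:
```python
from h import *
D=[np.pi,0,np.pi/2]
robot.move_straight([.5891,.1405,.062],vel=.05,attitude=D)
r=robot.move_straight([.5891,.1405,.0415],vel=.03,contact_N=6)
s=robot.sense(); print(r,s['t'],s['tcp_pos'],s['wrist_force'])
```

```text
True 7.6583 [0.58877337 0.14036254 0.04213702] [-0.71340104 -0.34292138  4.45948856]
```

It contacted at the bottom depth (0.042), so it is seated. I'll release, retreat, and check the cell and bar from above the bar.

Run:
```python
from h import *
D=[np.pi,0,np.pi/2]
robot.grip(.4); robot.sleep(.2)
p=robot.sense()['tcp_pos']
robot.move_straight([p[0],p[1],.13],vel=.12)
robot.goto([.511,-.03,.16],D); robot.grip(.6); robot.sleep(.3)
d=snap('wrist','w4'); s=robot.sense(); print(s['t'],s['tcp_pos'],s['opening'],s['wrist_force'])
t=snap('top','top1')
P=np.array([at_depth(t,u,v) for u in range(284,296) for v in range(240,254)]); print('cell top z',P[:,2].max(), P[P[:,2]>.045].mean(0))
```

```text
10.5167 [ 0.51102456 -0.02997124  0.1599983 ] 0.6010265301496729 [-0.01520931 -0.01437201 -0.20447047]
cell top z 1.2639841938655507 [0.57943503 0.13841808 0.10032199]
```

View pics/w4.png

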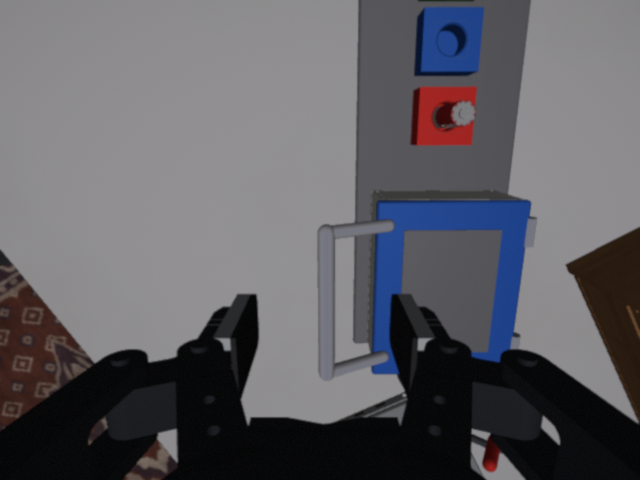

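The bar spans v 229..378 at u≈326.5, close to midway between the fingers. Before starting on the lid I'll check the green cell in the scene camera.

Run:
```python
from h import *
w=dict(np.load('w4.npz'))
print('bar',at_z(w,326.5,303,.076),at_z(w,326.5,240,.076),at_z(w,326.5,365,.076))
d=snap('scene','s1')
cv2.imwrite('pics/s1c.png',cv2.resize(d['image'][200:290,260:400,::-1],None,fx=5,fy=5,interpolation=cv2.INTER_CUBIC))
```

```text
bar [ 0.511298  -0.0574315  0.076    ] [ 0.51120601 -0.01891975  0.076     ] [ 0.51139747 -0.09896446  0.076     ]
```

View pics/s1c.png

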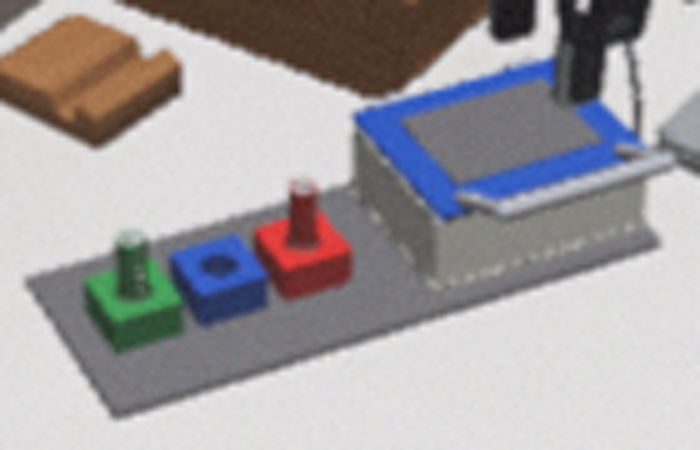

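The green cell stands in its slot (top at (132,235), base at (135,295)), as high and upright as the red one, so it is seated. Now I'll grip the bar and lift.

Run:
```python
from h import *
D=[np.pi,0,np.pi/2]
robot.grip(.27)
robot.move_straight([.5113,-.0575,.12],vel=.12,attitude=D)
print(robot.move_straight([.5113,-.0575,.069],vel=.08,contact_N=8))
robot.grip(0.,60); s=robot.sense(); print(s['t'],s['tcp_pos'],s['opening'],s['gripper_force'],s['wrist_force'])
if s['opening']>.05:
    p=np.array(s['tcp_pos']); a=np.arctan2(.022,.126); r=np.hypot(.022,.126)
    for th in np.radians(np.arange(6,61,6)):
        q=p+[r*(np.cos(a)-np.cos(a+th)),0,r*(np.sin(a+th)-np.sin(a))]
        robot.move_straight(q,vel=.07,attitude=D)
        s=robot.sense(); print(s['t'],s['tcp_pos'].round(4),s['wrist_force'].round(1),round(s['opening'],3))
    robot.sleep(.5); print(q,robot.sense()['tcp_pos'],robot.sense()['t'])
    d=snap('scene','s2'); snap('wrist','w5'); snap('top','t2')
    cv2.imwrite('pics/s2c.png',cv2.resize(d['image'][160:290,260:420,::-1],None,fx=4.5,fy=4.5,interpolation=cv2.INTER_CUBIC))
```

```text
False
12.625 [ 0.51249106 -0.05739479  0.06962012] 0.09423044576510645 58.51085722446442 [ 2.5653945   0.3101201  -0.90137483]
12.9833 [ 0.5154 -0.0574  0.0828] [ 3.1  0.7 -4.1] 0.091
13.325 [ 0.5195 -0.0574  0.0954] [ 2.1  0.1 -3. ] 0.087
13.6667 [ 0.5249 -0.0574  0.1078] [-1.8  0.3 -0.7] 0.088
14.0083 [ 0.5316 -0.0573  0.1196] [-6.   0.4  2.4] 0.089
14.35 [ 0.5396 -0.0573  0.1309] [-8.1  0.3  5.1] 0.094
14.6917 [ 0.5485 -0.0573  0.1411] [-10.3   0.    8. ] 0.092
15.0333 [ 0.5577 -0.0572  0.1496] [-11.2   1.    7.6] 0.094
15.375 [ 0.5689 -0.0571  0.1581] [-11.7  -0.7  12.8] 0.091
15.7167 [ 0.5839 -0.0571  0.1662] [-7.5 -0.1 13.8] 0.089
16.0583 [ 0.5953 -0.0571  0.171 ] [-7.2  0.1 12.9] 0.088
[ 0.59454362 -0.05739479  0.16773932] [ 0.59504826 -0.05707571  0.1709183 ] 16.5583
```

View pics/s2c.png

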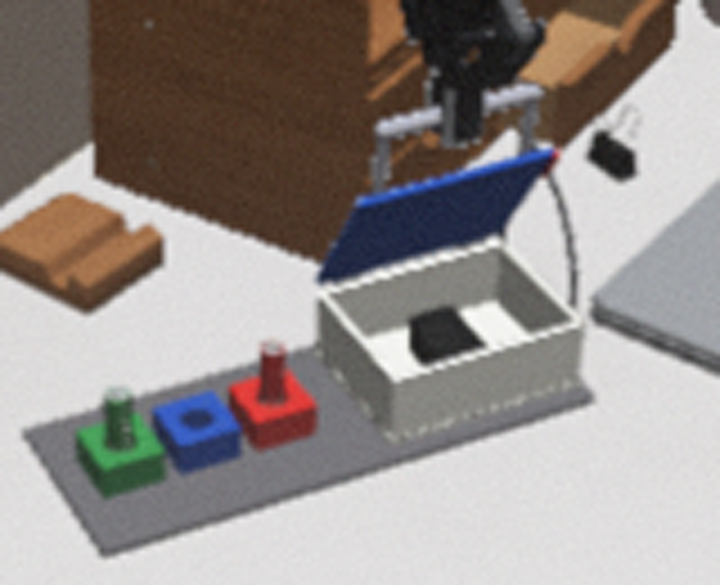

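The lid is open and held near the red mark, and the bar is centred in the grip. Now I'll measure the angle from depth (lid plane) and from a circle fit.

```bash
cat > ang.py <<'E'
from h import *
from scipy.optimize import least_squares
def plane(f,poly):
    d=dict(np.load(f)); m=np.zeros((480,640),np.uint8); cv2.fillPoly(m,[np.array(poly,int)],1)
    v,u=np.nonzero(m); P=np.array([at_depth(d,a,b) for a,b in zip(u,v) if d['range_z'][b,a]>0])
    for _ in range(4):
        c=np.median(P,0) if _==0 else P.mean(0); n=np.linalg.svd(P-c)[2][2]; e=np.abs((P-c)@n); P=P[e<max(.003,2*np.median(e))]
    P0=P.mean(0); n=n*np.sign(n[2]); return len(P),P0.round(4),n.round(4),np.degrees(np.arctan2(n[0],n[2])),e.std()
E
python3 - <<'E'
from ang import *
S=lambda u,v:(u/4.5+260,v/4.5+160)
print(plane('s2.npz',[S(370,215),S(525,172),S(495,225),S(345,262)]))
s0=lambda u,v:(u/5+260,v/5+185)
print('closed',plane('scene0.npz',[s0(370,192),s0(550,145),s0(625,215),s0(450,280)]))
x=np.array([.51249,.5154,.5195,.5249,.5316,.5396,.5485,.5577,.5689,.5839,.59505]);z=np.array([.06962,.0828,.0954,.1078,.1196,.1309,.1411,.1496,.1581,.1662,.1709])
r=least_squares(lambda c:np.hypot(x-c[0],z-c[1])-.1279,[.637,.047]); c=r.x
print(c,r.fun.round(4),np.degrees(np.arctan2(z-c[1],c[0]-x)).round(1)-9.9)
# red mark in scene and lid corner edge
d=dict(np.load('s2.npz')); im=d['image'].astype(int); v,u=np.nonzero((im[:,:,0]>130)&(im[:,:,1]<90)&(im[:,:,2]<90)); k=u>365; print('red',u[k],v[k])
cv2.imwrite('pics/s2d.png',cv2.resize(d['image'][180:230,350:410,::-1],None,fx=10,fy=10,interpolation=cv2.INTER_CUBIC))
E
```

```text
(381, array([ 0.6078, -0.0571,  0.0992]), array([0.866 , 0.0033, 0.5   ]), np.float64(60.00037221555583), np.float64(0.0005470388237843832))
closed (715, array([ 0.5864, -0.0572,  0.0573]), array([ 0.0069, -0.0019,  1.    ]), np.float64(0.3961029682380016), np.float64(0.0007841366601037458))
[0.63930518 0.05097609] [ 0.0003  0.     -0.0001 -0.0002 -0.0002 -0.0001  0.      0.0001  0.0003
 -0.     -0.0001] [-1.5  4.5 10.4 16.5 22.6 28.8 34.9 40.5 46.8 54.4 59.8]
red [394 397 398 397 391 378 399 390 383] [105 106 127 129 134 152 169 175 194]
```

The lid plane reads 60.0° (about 59.6° after the closed-lid offset) and the circle fit gives 59.8°. I'll confirm it's steady, then hand in.

Run:
```python
from h import *
robot.sleep(1.); s=robot.sense(); print(s['t'],s['tcp_pos'],s['opening'],s['gripper_force'],s['wrist_force'])
if abs(s['tcp_pos'][2]-.1709)<.001 and s['opening']>.06: print(robot.close_job())
```

```text
17.7083 [ 0.59506353 -0.05705512  0.17090963] 0.09033355010632463 60.64499080181122 [-7.85535112  1.37791623 12.3436974 ]
the job is handed in; nothing more can be done
None
```

The green battery is back upright in the green slot, all the way down and released. The gripper is still holding the blue lid at about 60° (measured 59.6–60.0°), and the job was handed in at 17.7 s.

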